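# Slide the hardness test block between the guide posts up to the stop

### The arm

A 7-joint arm with a two-finger parallel gripper is mounted at the origin on the work surface. World frame = base frame: x ahead of the robot, y to its left, z up, the work surface at z = 0. Lengths are in m, angles in rad, forces in N, time in s.
With the tool pointing down it reaches from about 0.425 to 0.925 m from the base axis. Payload 6.8 kg.
Tool frame: the origin (TCP) lies on the front face of the gripper's body, between the roots of the fingers; the fingertips stand 73 mm ahead of it and the grasp point (between the pads) lies 54 mm ahead of it; z points along the fingers, y is the line along which they close (so a half turn about z gives the same grasp; the last joint's range is limited). The gripper opens to 85 mm and grips with 20 to 120 N. Pads are 22 mm wide; open, the fingers measure 114 mm over their backs; the gripper's body (76 mm by 85 mm) begins 54 mm behind the grasp point. The pads swing forward as they close: fully open they stand 13 mm farther back than shut.
Start: joints at [1.164, 0.477, 0.022, 1.555, -0.011, 1.109, -0.083], TCP at [0.199, -0.645, 0.304] pointing down, gripper open.
Joint ranges: [-2.96, 2.96], [-0.34, 2.1], [-1.41, 1.46], [0.24, 2.44], [-1.37, 4.51], [0.17, 1.92], [-2.96, 2.96]. Speed limits (rad/s): [2.39, 2.39, 3.14, 3.14, 3.14, 3.14, 3.14].

### API

Orientations are given as a unit quaternion [w, x, y, z].
In Python, from station import bot, optics gives the robot as it stands.
- The arm moves only by the tool drive_tool, never from a script. Its argument "deltas" is a list of rows, each an object with "gripper": the closure in counts, from 0 (fully open) to 255 (shut); "offset": the shift along the tool's x, y, z in units of 1000 mm (1.0 is 1000 mm), a list of three; "angular": the turn, a rotation vector about the tool's x, y, z in units of 45 degrees (1.0 is 45 degrees), a list of three. In form: [{"gripper": gripper, "offset": [dx, dy, dz], "angular": [rx, ry, rz]}, ...]. A call has 1 to 5 rows; each row is the pose to reach, as a shift and turn from the pose commanded when the call began, along the tool's axes at that moment; what a row does not reach only later rows make up. A row lasts 1/10 s, in which the tool goes at most 50 mm and 8.59 degrees, less where a joint would pass 70% of its speed; a pose out of reach is approached as far as the arm can. A call with a number of a shift or a turn outside -1 to 1 is refused whole. A call with a gripper value outside its range is refused whole. The fingers move at their own pace and stop on an object; "grip_force" is the grip in N (left out, the last holds). Time passes only in rows, so rows that repeat a pose let the fingers close. It gives the time, the measured TCP pose, the force, the opening and the grip force at its end, in the units of the state.
- bot.get_obs(): the state, without advancing time (a new reading comes with each control period).
- optics.read_camera(name): name is "scene" or "top" or "wrist"; returns the picture (400x640x3 uint8, blue, green, red); there is no depth.
- optics.camera_model(name): a dict with "fx", "fy", "cx", "cy" (pixels), "cam_to_world" (4x4, takes a point from camera to world coordinates). Camera axes: x right, y up, looking along -z (the intrinsics and any distortion apply to the point x, -y, -z); pixel columns grow to the right and rows downward; lengths in m; the calibration is good to about 2 mm. The wrist camera is an equidistant fisheye: a pixel r from the principal point sees the ray r / f radians off the axis. A picture is of the moment at which its call begins: read the wrist's pose just before it. camera_model takes no time and is no camera call; for the wrist camera it gives the pose at the moment of the call.
- bot.hand_in(): hands the job in; it is judged then, once.
The state is a dict: "t": time; "q": joint angles; "joint_vel": joint speeds; "joint_torque": joint torques, N m; "eef_pos": TCP position; "tool_rot": TCP orientation; "contact_force": force on the tool from outside, world axes, zero at the start; "torque": the same for the moment, N m; "gripper_width": opening from 0.0 (shut) to 1.0 (fully open); "grasp_force": force on a finger pad.
Only numpy, scipy, OpenCV 4.12 (cv2) and the standard library are available. Lean on these libraries where they do the work, as an engineer would, in place of code of your own. Each camera call takes 0.05 s, during which the arm holds its last target. There are 200 camera calls.

### The job

Load the rectangular steel test block into the fixture for checking: push it along the plate with the fingers, through the gap between the two upright guide posts and out the other side, until its leading short end lies flat against the stop bar, in the middle of the bar. Only push it: do not take it between the fingers or lift it off the plate, and leave the other things on the bench where they stand.

Things in the scene. Friction and masses are not known exactly. Their poses are not given: they have to be found in the camera images.
- fixture: fixed dark steel plate with two posts and a stop bar. Origin on the bench under it; x = pushing direction, from the free area past the posts to the stop bar; z up. Plate: x = -200..160, y = -95..95, top at z = 20 mm. Stop bar across the plate: face towards the posts at x = 120 mm, y = -65..65, 18 mm thick, 14 mm high above the plate
- gap (a point): point on the plate's top half-way between the two guide posts (fixture x = 30, y = 0, z = 20 mm); axes as the fixture's. The posts are bright upright steel pins, 16 mm in diameter, 34 mm high above the plate, with axes 41 mm to either side (y = +41, -41), so the clear gap is 66 mm wide
- seat (a point): point on the plate's top where the middle of the test block's underside lies when the block is home against the middle of the stop bar (fixture x = 82.5, y = 0, z = 20 mm); axes as the fixture's
- test_block: loose bright steel block, 75 mm long (its x), 60 wide (its y), 16 thick, about 0.5 kg, origin at the middle of its underside. It lies flat on the plate on the side of the posts away from the stop bar, up to 30 mm off the gap's middle line and turned up to 30 degrees from it. Steel friction, a few newtons to slide; 3 mm of play on each side in the gap
- round_block: bystander: round steel test block, 64 mm in diameter, 15 mm high, on the bench beside the fixture; origin at the middle of its underside
- weight: bystander: brass weight with a knob, 44 mm in diameter, 48 mm high, on the bench beside the fixture; origin at the middle of its underside
- indenter_case: bystander: small wooden case, 70 x 45 x 22 mm, on the bench beside the fixture; origin at the middle of its underside
There are look-alikes about, which are no part of the job. What is shaped like the test_block but orange, turquoise or yellow is not meant.

How it is judged:
On the way:
1. the test block is half-way through the gap between the posts (horizontal distance between test_block and gap below 0.015 m and z of test_block in the frame of gap below 0.006 m).
At the end, for the whole second after the job is handed in: The test block lies flat and at rest on the plate beyond the posts, its short end against the stop bar (within 4 mm), square to it within 0.06 rad and within 10 mm of the middle of the bar (x of test_block in the frame of seat between -0.004 and 0.003 m and y of test_block in the frame of seat between -0.01 and 0.01 m and z of test_block in the frame of seat below 0.003 m and angle between the x axis of test_block and the x axis of fixture, either way round below 0.06 rad and angle between test_block's own z axis and vertical below 0.05 rad and linear speed of test_block below 0.01 m/s); the robot touches nothing.
It fails at once if the test block is lifted off the plate or tipped (more than 6 mm or 0.15 rad) (z of test_block in the frame of fixture above 0.026 m or angle between test_block's own z axis and vertical above 0.15 rad).
It fails at once if the test block is taken between the fingers (x of the grasp point in the frame of test_block between -0.035 and 0.035 m and y of the grasp point in the frame of test_block between -0.027 and 0.027 m and z of the grasp point in the frame of test_block below 0.028 m and contact force between the fingers and test_block above 1 N).
It fails at once if a bystander is moved by more than 15 mm (distance of any of round_block, weight, indenter_case from where it was at the start of the episode above 0.015 m).
It also fails if it takes over 67 s, if anything falls off the work surface, if the arm or the gripper's body presses on something with over 40 N, if the wrist force passes 120 N, or if a joint passes its speed limit or range.

## Working session

There is one attempt and no reset: what is moved stays moved. The work goes in short steps, Python scripts to look and compute and a tool call to move; the robot and the scene stay as the last step left them, time stands still between calls to the robot, and variables do not carry over. Pictures are saved under pics/ and viewed, at most 10 in all, crops included, and the job is handed in when it is done.

Besides the shell and the picture viewer there is one more tool, called after ">>>" in YAML: its name, and indented under it one key for each argument. drive_tool: Moves the arm, as the interface text tells. Its arguments: {"type":"object","properties":{"deltas":{"type":"array"},"grip_force":{"type":"number"}},"required":["deltas"]}

```bash
ls; mkdir -p pics
python3 - <<'E'
from station import bot, optics
import cv2, numpy as np
for n in ("top","scene"):
    im=optics.read_camera(n); cv2.imwrite(f"pics/{n}0.png",im)
    m=optics.camera_model(n); print(n,{k:(np.round(v,4).tolist()) for k,v in m.items()})
o=bot.get_obs(); print(o)
E
```

```text
pics
top {'fx': 446.0994, 'fy': 446.0994, 'cx': 320.4166, 'cy': 197.476, 'cam_to_world': [[-0.0148, 0.9962, -0.0859, 0.5035], [-0.9998, -0.016, -0.0139, -0.0482], [-0.0153, 0.0857, 0.9962, 0.9135], [0.0, 0.0, 0.0, 1.0]]}
scene {'fx': 494.3843, 'fy': 494.3843, 'cx': 313.5453, 'cy': 197.032, 'cam_to_world': [[0.3027, -0.7252, 0.6185, 1.1423], [0.9531, 0.2256, -0.2018, -0.1955], [0.0068, 0.6506, 0.7594, 0.7641], [0.0, 0.0, 0.0, 1.0]]}
{'t': 0.1, 'q': array([ 1.16388066,  0.47772455,  0.02233225,  1.55631779, -0.0115013 ,
        1.10930964, -0.0830713 ]), 'joint_vel': array([-2.03877129e-05, -3.28565275e-03,  1.46020581e-03, -4.02000501e-03,
       -1.43969328e-03, -8.86194856e-04, -3.61461221e-04]), 'joint_torque': array([ 4.96545166e-03, -5.97758067e+01,  1.61383510e+00, -2.81954831e+01,
        1.28048536e-02,  4.99998248e-03,  2.06735365e-05]), 'eef_pos': array([ 0.19859891, -0.64470186,  0.30303257]), 'tool_rot': array([-7.96294770e-04,  9.88854769e-01,  1.48881093e-01, -1.76755384e-04]), 'contact_force': array([-0.40381093,  0.06009535, -0.35455834]), 'torque': array([-0.00117214,  0.0309089 ,  0.00577429]), 'grasp_force': 0.0, 'gripper_width': 1.0041794370732855}
```

View pics/top0.png

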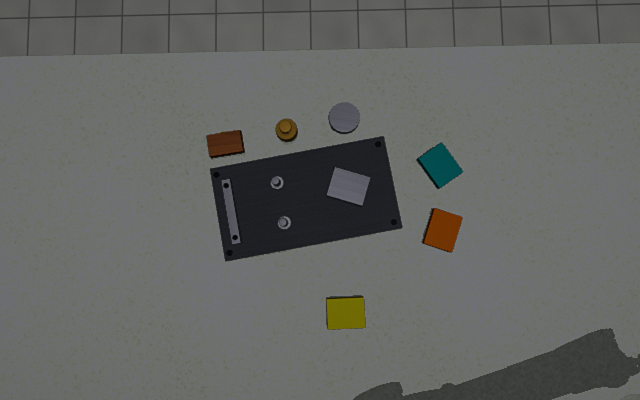

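View pics/scene0.png

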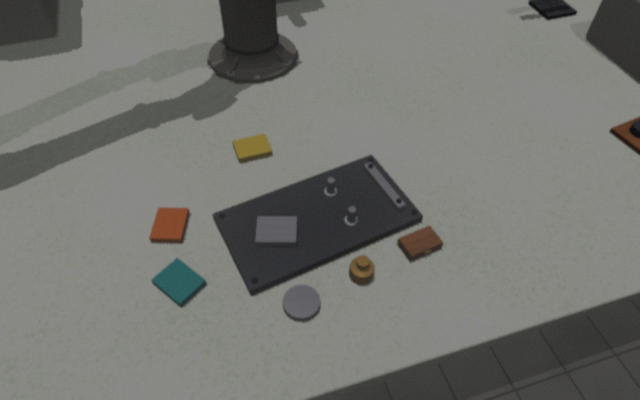

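The top view shows the dark plate (corners ~(211,168), (384,137), (401,228), (226,260)), with posts at (277,183) and (285,223) and the stop bar at (231,211). There are four block-shaped candidates: bright steel on the plate at (349,186), turquoise (440,166), orange (442,230) and yellow (346,313). Only the one at (349,186) is bright steel and on the plate, so it is the one meant. I'll confirm that in an enlarged crop and measure it.

```bash
cat > h.py <<'E'
from station import bot, optics
import cv2, numpy as np
from scipy.spatial.transform import Rotation as R
def ray_z(m,uv,z):
    uv=np.atleast_2d(uv).astype(float); T=np.array(m["cam_to_world"])
    d=np.c_[(uv[:,0]-m["cx"])/m["fx"],-(uv[:,1]-m["cy"])/m["fy"],-np.ones(len(uv))]@T[:3,:3].T
    return (T[:3,3]+d*((z-T[2,3])/d[:,2])[:,None])[:,:2]
def project(m,P):
    T=np.array(m["cam_to_world"]); c=(np.atleast_2d(P)-T[:3,3])@T[:3,:3]
    return np.c_[m["cx"]+m["fx"]*c[:,0]/-c[:,2], m["cy"]-m["fy"]*c[:,1]/-c[:,2]]
def fix2w(fx,p):  # fx=(x,y,yaw), p Nx3 fixture
    p=np.atleast_2d(p); c,s=np.cos(fx[2]),np.sin(fx[2])
    return np.c_[fx[0]+c*p[:,0]-s*p[:,1],fx[1]+s*p[:,0]+c*p[:,1],p[:,2]]
E
python3 - <<'E'
from h import *
m=optics.camera_model("top"); im=cv2.imread("pics/top0.png")
g=cv2.cvtColor(im,cv2.COLOR_BGR2GRAY)
sub=g[120:280,190:420]
cv2.imwrite("pics/crop1.png",cv2.resize(im[125:270,200:410],None,fx=3.8,fy=3.8,interpolation=cv2.INTER_CUBIC))
# plate
mask=(g<75).astype(np.uint8)*255; mask[:120]=0;mask[280:]=0;mask[:,:195]=0;mask[:,410:]=0
n,l,s,c=cv2.connectedComponentsWithStats(mask); k=1+np.argmax(s[1:,4])
pl=cv2.findContours((l==k).astype(np.uint8),cv2.RETR_EXTERNAL,cv2.CHAIN_APPROX_NONE)[0][0]
r=cv2.minAreaRect(pl); print("plate",r,np.round(cv2.boxPoints(r),1).tolist())
cor=ray_z(m,cv2.boxPoints(r),0.02); print(cor, np.linalg.norm(np.diff(cor,axis=0),axis=1))
b=((g>75)*255).astype(np.uint8); b[:162]=0;b[212:]=0;b[:,:320]=0;b[:,376:]=0
n,l,s,c=cv2.connectedComponentsWithStats(b);k=1+np.argmax(s[1:,4]);print(s,c)
bl=cv2.findContours((l==k).astype(np.uint8),cv2.RETR_EXTERNAL,cv2.CHAIN_APPROX_NONE)[0][0]
r=cv2.minAreaRect(bl); print("block",r); cor=ray_z(m,cv2.boxPoints(r),0.036); print(cor,np.linalg.norm(np.diff(cor,axis=0),axis=1))
E
```

```text
plate ((304.8470764160156, 198.1876220703125), (94.49344635009766, 180.66249084472656), 79.33964538574219) [[207.3000030517578, 168.5], [384.8999938964844, 135.0], [402.3999938964844, 227.89999389648438], [224.8000030517578, 261.29998779296875]]
[[ 0.64334135  0.19296005]
 [ 0.70566774 -0.16846242]
 [ 0.51705193 -0.19812374]
 [ 0.45593404  0.15667951]] [0.36675711 0.1909338  0.36002881]
[[     0      0    640    400 254925]
 [   327    167     43     38   1075]] [[319.37922134 199.55779935]
 [348.14139535 185.79348837]]
block ((348.1449279785156, 185.8073272705078), (36.850921630859375, 29.11956214904785), 16.389541625976562)
[[ 0.58473482 -0.04774232]
 [ 0.64016375 -0.06493791]
 [ 0.61819047 -0.13450184]
 [ 0.56305133 -0.11700731]] [0.05803494 0.0729518  0.05784794]
```

View pics/crop1.png

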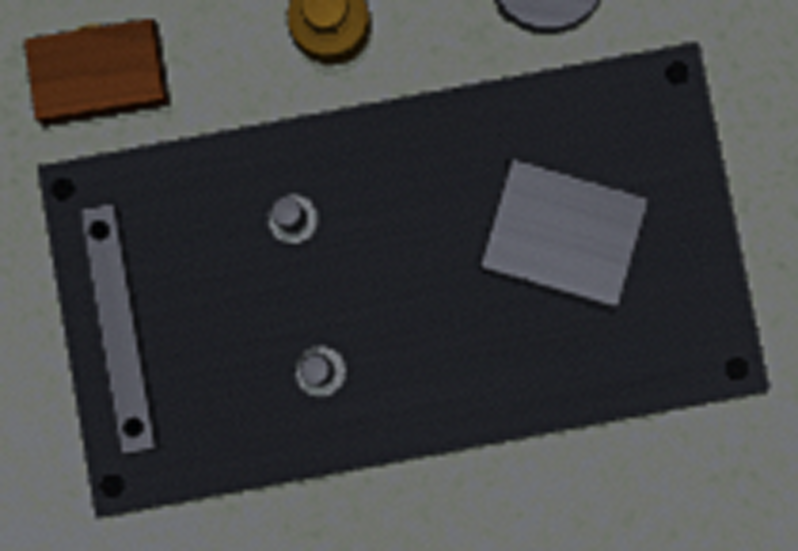

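The crop confirms it: the bright steel block is on the dark plate at crop (565,232). Next I'll fit the fixture and block poses.

Run:
```python
from h import *
from scipy.optimize import least_squares
m=optics.camera_model("top")
c=lambda a:np.array(a)/3.8+[200,125]+(0.5/3.8-0.5)
obs=np.r_[c([(38,165),(698,43),(768,392),(97,517)]),c([(83,207),(113,204),(155,448),(122,453)]),c([(289,210),(316,370)])]
P=np.array([(160,-95,20),(-200,-95,20),(-200,95,20),(160,95,20),(138,-65,34),(120,-65,34),(120,65,34),(138,65,34),(30,-41,54),(30,41,54)])/1e3
f=lambda x:(project(m,fix2w(x,P))-obs).ravel()
s=least_squares(f,[.57,0,1.7]); F=s.x; print(F,np.round(s.fun.reshape(-1,2),1).tolist())
B=np.array([(37.5,-30,16),(-37.5,-30,16),(-37.5,30,16),(37.5,30,16)])/1e3
ob=c([(513,159),(648,200),(618,305),(482,267)])
fb=lambda x:(project(m,fix2w(x,B+[0,0,.02]))-ob).ravel()
s=least_squares(fb,[.6,-.09,1.3]); print("block",s.x,np.round(s.fun,1))
np.save("F.npy",F)
d=s.x[:2]-F[:2]; cs,sn=np.cos(F[2]),np.sin(F[2])
print("in fixture",cs*d[0]+sn*d[1],-sn*d[0]+cs*d[1],np.degrees(s.x[2]-F[2]))
```

```text
[0.57734919 0.01487679 1.73863892] [[-0.1, -0.1], [0.6, -0.3], [0.7, 0.1], [-0.4, 0.1], [-0.5, 0.4], [0.5, -0.4], [0.2, -0.1], [-0.1, 0.2], [-0.5, 0.3], [-0.3, -0.3]]
block [ 0.60139449 -0.09150884  1.27063943] [-0.3 -0.3  0.6 -0.6  0.2  0.8 -0.6  0.1]
in fixture -0.108907554546266 -0.005935088065997053 -26.814395535591668
```

>>> drive_tool:
  deltas:
    - {"gripper": 180,"offset": [0.04,-0.028,0],"angular": [0,0,0]}
    - {"gripper": 180,"offset": [0.08,-0.056,0],"angular": [0,0,0]}
    - {"gripper": 180,"offset": [0.12,-0.084,0],"angular": [0,0,0]}
    - {"gripper": 180,"offset": [0.16,-0.112,0],"angular": [0,0,0]}
    - {"gripper": 180,"offset": [0.2,-0.14,0],"angular": [0,0,0]}
  grip_force: 20

```text
t: 0.6
eef_pos: [0.3494, -0.4506, 0.3036]
tool_rot: [-0.0, 0.989, 0.149, -0.0]
contact_force: [1.7, -1.1, 1.0]
gripper_width: 0.294
grasp_force: 0.0
```

>>> drive_tool:
  deltas:
    - {"gripper": 180,"offset": [0.04,-0.028,0],"angular": [0,0,0]}
    - {"gripper": 180,"offset": [0.08,-0.056,0],"angular": [0,0,0]}
    - {"gripper": 180,"offset": [0.12,-0.084,0],"angular": [0,0,0]}
    - {"gripper": 180,"offset": [0.16,-0.112,0],"angular": [0,0,0]}
    - {"gripper": 180,"offset": [0.2,-0.14,0],"angular": [0,0,0]}

```text
t: 1.1
eef_pos: [0.4992, -0.258, 0.3037]
tool_rot: [-0.0, 0.989, 0.149, -0.0]
contact_force: [-0.2, -0.8, 0.4]
gripper_width: 0.295
grasp_force: 0.0
```

>>> drive_tool:
  deltas:
    - {"gripper": 180,"offset": [0.02,-0.015,0],"angular": [0,0,-0.18]}
    - {"gripper": 180,"offset": [0.045,-0.03,0],"angular": [0,0,-0.36]}
    - {"gripper": 180,"offset": [0.065,-0.045,0],"angular": [0,0,-0.54]}
    - {"gripper": 180,"offset": [0.09,-0.06,0],"angular": [0,0,-0.72]}
    - {"gripper": 180,"offset": [0.11,-0.077,0],"angular": [0,0,-0.9]}

```text
t: 1.6
eef_pos: [0.5817, -0.1529, 0.3035]
tool_rot: [-0.0, 0.875, 0.484, -0.0]
contact_force: [-0.0, 0.2, -0.5]
gripper_width: 0.291
grasp_force: 0.0
```

```bash
cat >> h.py <<'E'
F=np.load("F.npy"); F[2]=F[2]
def st():
    o=bot.get_obs(); w,x,y,z=o["tool_rot"]; return o,R.from_quat([x,y,z,w])
def yaw(Rt): a=Rt.apply([1,0,0]); return np.arctan2(a[1],a[0])
def delta(p,psi):  # world target position, tool-x yaw (tool down)
    o,Rt=st(); T=R.from_matrix(np.c_[[np.cos(psi),np.sin(psi),0],[np.sin(psi),-np.cos(psi),0],[0,0,-1]])
    return np.round(Rt.inv().apply(np.array(p)-o["eef_pos"]),4), np.round((Rt.inv()*T).as_rotvec()/(np.pi/4),3)
def infix(xy,a):
    return (R.from_euler('z',-F[2]).apply([*(np.array(xy)-F[:2]),0])[:2]*1e3).round(1), np.degrees(a-F[2]).round(2)
def report():
    o,Rt=st(); print("t",o["t"],"tcp",o["eef_pos"].round(4),"yaw",np.degrees(yaw(Rt)).round(2),"fix",infix(o["eef_pos"][:2],yaw(Rt)),"f",o["contact_force"].round(1),"w",o["gripper_width"])
def measure(name):
    """block pose in top camera: white blob on plate, fitted by minAreaRect + block model"""
    from scipy.optimize import least_squares
    im=optics.read_camera("top"); cv2.imwrite(f"pics/{name}.png",im); return im
E
python3 - <<'E'
from h import *
report()
h=np.array([np.cos(1.2706),np.sin(1.2706)]); p=np.array([.6014,-.0915])-.066*h
print(delta([*p,.2],1.2706), delta([*p,.105],1.2706))
E
```

```text
t 1.6 tcp [ 0.5817 -0.1529  0.3035] yaw 57.95 fix (array([-166.1,   23.7]), np.float64(-41.66)) f [-0.   0.2 -0.5] w 0.2907990796183901
(array([-0.0013,  0.0011,  0.1035]), array([-0.001, -0.   , -0.33 ])) (array([-0.0013,  0.0011,  0.1985]), array([-0.001, -0.   , -0.33 ]))
```

>>> drive_tool:
  deltas:
    - {"gripper": 180,"offset": [0,0,0.04],"angular": [0,0,-0.17]}
    - {"gripper": 180,"offset": [-0.001,0.001,0.08],"angular": [0,0,-0.33]}
    - {"gripper": 180,"offset": [-0.001,0.001,0.12],"angular": [0,0,-0.33]}
    - {"gripper": 180,"offset": [-0.001,0.001,0.16],"angular": [0,0,-0.33]}
    - {"gripper": 180,"offset": [-0.001,0.001,0.18],"angular": [0,0,-0.33]}

```text
t: 2.1
eef_pos: [0.5791, -0.155, 0.12]
tool_rot: [-0.002, 0.807, 0.591, -0.002]
contact_force: [-0.9, 0.1, 0.7]
gripper_width: 0.293
grasp_force: 0.0
```

Run:
```python
from h import *
report()
im=optics.read_camera("wrist"); cv2.imwrite("pics/w1.png",im)
im=optics.read_camera("scene"); c=im[150:280,200:400]
c=cv2.resize(c,None,fx=3,fy=3,interpolation=cv2.INTER_CUBIC); cv2.imwrite("pics/ws1.png",cv2.resize(np.vstack([c,cv2.resize(cv2.imread("pics/w1.png"),(600,375))]),None,fx=.78,fy=.78))
```

```text
t 2.1 tcp [ 0.5791 -0.155   0.12  ] yaw 72.47 fix (array([-167.8,   26.6]), np.float64(-27.15)) f [-0.9  0.1  0.7] w 0.2929829091312702
```

View pics/ws1.png

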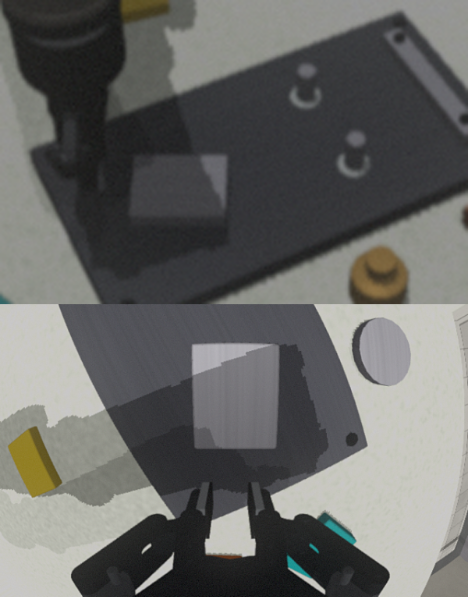

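The wrist half shows the block squarely ahead, edges (193,344)–(278,448), centred between the fingertips at (205,490) and (258,490). There is clearance behind it and no contact. Next I'll lower the tool.

>>> drive_tool:
  deltas:
    - {"gripper": 180,"offset": [0,0,0.005],"angular": [0,0,0]}
    - {"gripper": 180,"offset": [0,0,0.01],"angular": [0,0,0]}
    - {"gripper": 180,"offset": [0,0,0.014],"angular": [0,0,0]}
    - {"gripper": 180,"offset": [0,0,0.018],"angular": [0,0,0]}
    - {"gripper": 180,"offset": [0,0,0.02],"angular": [0,0,0]}

```text
t: 2.7
eef_pos: [0.5814, -0.1552, 0.104]
tool_rot: [0.0, 0.807, 0.591, 0.0]
contact_force: [-0.6, 0.3, -0.1]
gripper_width: 0.295
grasp_force: 0.0
```

Run:
```python
from h import *
report()
m=optics.camera_model("wrist"); print({k:np.round(v,4).tolist() for k,v in m.items()})
im=optics.read_camera("wrist"); cv2.imwrite("pics/w2.png",im)
```

```text
t 2.7 tcp [ 0.5814 -0.1552  0.104 ] yaw 72.47 fix (array([-168.4,   24.4]), np.float64(-27.15)) f [-0.6  0.3 -0.1] w 0.2949699766594134
{'fx': 309.7069, 'fy': 309.7069, 'cx': 314.5034, 'cy': 197.3296, 'cam_to_world': [[0.9536, 0.2861, 0.094, 0.6048], [-0.3011, 0.9046, 0.3017, -0.0775], [0.0013, -0.316, 0.9488, 0.1736], [0.0, 0.0, 0.0, 1.0]]}
```

View pics/w2.png

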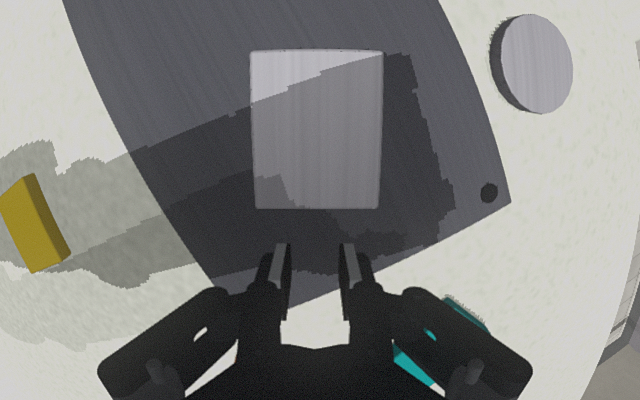

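The block's top corners are at (250,50), (383,50), (379,208) and (256,208), and the fingertips at (282,243) and (348,243) are still behind its back edge. I'll write a model-fit tracker for the wrist camera.

```bash
cat >> h.py <<'E'
def fish(m,P):
    T=np.array(m["cam_to_world"]); c=(np.atleast_2d(P)-T[:3,3])@T[:3,:3]; x,y,z=c[:,0],-c[:,1],-c[:,2]
    r=np.hypot(x,y); k=np.arctan2(r,z)/np.maximum(r,1e-9)
    return np.c_[m["cx"]+m["fx"]*k*x,m["cy"]+m["fy"]*k*y]
def track(m,im,x0,proj=fish,span=(.012,.012,.15)):
    """block pose (world x,y,yaw): best log-contrast across its top edges"""
    from scipy.optimize import differential_evolution
    L=cv2.GaussianBlur(np.log(cv2.cvtColor(im,cv2.COLOR_BGR2GRAY)+5.).astype(np.float32),(0,0),1)
    s=np.linspace(-.93,.93,60); e=np.ones(60); a,b,d=37.5,30,2
    mk=lambda o:np.r_[np.c_[a*s,(b+o)*e],np.c_[a*s,-(b+o)*e],np.c_[(a+o)*e,b*s]]/1e3
    Q=[np.c_[mk(o),.036*np.ones(180)] for o in (-d,d)]
    def cost(x):
        v=[cv2.remap(L,*proj(m,fix2w(x,q)).astype(np.float32).T[:,:,None],cv2.INTER_LINEAR) for q in Q]
        return -np.mean(np.clip(v[0]-v[1],-.1,.35))
    r=differential_evolution(cost,[(u-w,u+w) for u,w in zip(x0,span)],seed=0,popsize=20,tol=1e-4,maxiter=80)
    return r.x,-r.fun
def look(x0,name):
    report(); m=optics.camera_model("wrist"); im=optics.read_camera("wrist"); cv2.imwrite(f"pics/{name}.png",im)
    x,c=track(m,im,x0); print("block w",x.round(4),"fix",infix(x[:2],x[2]),"score",round(c,3)); return x
def rows(path,bx,step=5,off=48.5):
    pass
E
python3 - <<'E'
from h import *
m=optics.camera_model("wrist"); im=cv2.imread("pics/w2.png")
x,c=track(m,im,[.6014,-.0915,1.2706]); print(x,c,infix(x[:2],x[2]))
print(fish(m,fix2w(x,np.array([(37.5,30,36),(37.5,-30,36),(-37.5,-30,36),(-37.5,30,36)])/1e3)).round(0).tolist())
m=optics.camera_model("top");x,c=track(m,cv2.imread("pics/top0.png"),[.6014,-.0915,1.2706],project); print(x,c)
h=np.array([np.cos(x[2]),np.sin(x[2])])
E
```

```text
[ 0.601717   -0.0921539   1.27323398] 0.34999996423721313 (array([-109.6,   -6.1]), np.float64(-26.67))
[[249.0, 50.0], [385.0, 49.0], [381.0, 210.0], [256.0, 211.0]]
[ 0.60022183 -0.0912117   1.25337914] 0.34999996423721313
```

>>> drive_tool:
  deltas:
    - {"gripper": 180,"offset": [0,0,0.003],"angular": [0,0,0]}
    - {"gripper": 180,"offset": [0,0,0.006],"angular": [0,0,0]}
    - {"gripper": 180,"offset": [0,0,0.006],"angular": [0,0,0]}

```text
t: 3.05
eef_pos: [0.5811, -0.1552, 0.0975]
tool_rot: [-0.0, 0.807, 0.591, -0.0]
contact_force: [0.0, -0.2, -0.1]
gripper_width: 0.291
grasp_force: 0.0
```

```bash
sed -i 's/clip(v\[0\]-v\[1\],-.1,.35)/clip(v[0]-v[1],-.1,1.2)/; s/a,b,d=37.5,30,2$/a,b,d=37.5,30,1.2/' h.py
cat >> h.py <<'E'
def plan(p0,segs,step=5):
    """fixture block poses (mm,deg) along segs [(length mm, radius or 0)]"""
    x,y,a=p0[0],p0[1],np.radians(p0[2]); out=[]
    for l,r in segs:
        n=max(1,int(np.ceil(abs(l)/step-1e-6)))
        for _ in range(n):
            da=l/n/r if r else 0; x+=l/n*np.cos(a+da/2); y+=l/n*np.sin(a+da/2); a+=da; out.append((x,y,a))
    return out
def emit(poses,z=.0975,off=48.5,lat=0):
    """print drive rows, 5 to a call, chained on the commanded poses; off: TCP behind block centre"""
    o,Rc=st(); pc=o["eef_pos"].copy()
    for i,(x,y,a) in enumerate(poses):
        q=fix2w(F,[[(x-off*np.cos(a)-lat*np.sin(a))/1e3,(y-off*np.sin(a)+lat*np.cos(a))/1e3,z]])[0]; s=a+F[2]
        T=R.from_matrix(np.c_[[np.cos(s),np.sin(s),0],[np.sin(s),-np.cos(s),0],[0,0,-1]])
        print(i,np.round(Rc.inv().apply(q-pc),4).tolist(),np.round((Rc.inv()*T).as_rotvec()/(np.pi/4),3).tolist(),"blk",np.round([x,y,np.degrees(a)],1).tolist())
        if i%5==4: pc,Rc=q,T; print()
E
python3 - <<'E'
from h import *
m=optics.camera_model("wrist"); x=look([.6017,-.0921,1.273],"w3")
(bx,by),ba=infix(x[:2],x[2]); p0=(bx,by,ba)
r=50
app=[(bx-k*np.cos(np.radians(ba)),by-k*np.sin(np.radians(ba)),np.radians(ba)) for k in (13,8,4,1,-1)]
emit(app+plan((bx+1*np.cos(np.radians(ba)),by+np.sin(np.radians(ba)),ba),[(r*np.radians(20-ba),r),(15,0),(r*np.radians(20),-r),(15,0)]))
E
```

```text
t 3.05 tcp [ 0.5811 -0.1552  0.0975] yaw 72.47 fix (array([-168.3,   24.7]), np.float64(-27.15)) f [ 0.  -0.2 -0.1] w 0.29077128019540005
block w [ 0.6011 -0.0928  1.2662] fix (array([-110.2,   -5.4]), np.float64(-27.07)) score 0.547
0 [0.0039, 0.0003, 0.0002] [-0.001, 0.0, -0.002] blk [-121.8, 0.5, -27.1]
1 [0.0089, 0.0003, 0.0002] [-0.001, 0.0, -0.002] blk [-117.3, -1.8, -27.1]
2 [0.0129, 0.0003, 0.0002] [-0.001, 0.0, -0.002] blk [-113.8, -3.6, -27.1]
3 [0.0159, 0.0003, 0.0002] [-0.001, 0.0, -0.002] blk [-111.1, -4.9, -27.1]
4 [0.0179, 0.0003, 0.0002] [-0.001, 0.0, -0.002] blk [-109.3, -5.9, -27.1]

5 [0.0048, 0.0042, 0.0] [0.0, 0.0, -0.116] blk [-105.2, -7.7, -21.8]
6 [0.0099, 0.008, 0.0] [0.0, 0.0, -0.232] blk [-100.8, -9.2, -16.6]
7 [0.0153, 0.0113, 0.0] [0.0, 0.0, -0.349] blk [-96.4, -10.4, -11.4]
8 [0.0211, 0.014, 0.0] [0.0, 0.0, -0.465] blk [-91.9, -11.0, -6.2]
9 [0.027, 0.0163, 0.0] [0.0, 0.0, -0.581] blk [-87.4, -11.3, -0.9]

10 [0.0048, 0.0042, 0.0] [0.0, 0.0, -0.116] blk [-82.8, -11.2, 4.3]
11 [0.0099, 0.008, 0.0] [0.0, 0.0, -0.232] blk [-78.3, -10.6, 9.5]
12 [0.0153, 0.0113, 0.0] [0.0, 0.0, -0.349] blk [-73.8, -9.7, 14.8]
13 [0.0211, 0.014, 0.0] [0.0, 0.0, -0.465] blk [-69.4, -8.3, 20.0]
14 [0.0257, 0.0122, 0.0] [0.0, 0.0, -0.465] blk [-64.7, -6.6, 20.0]

15 [0.005, 0.0, 0.0] [0.0, 0.0, 0.0] blk [-60.0, -4.9, 20.0]
16 [0.01, 0.0, 0.0] [0.0, 0.0, 0.0] blk [-55.3, -3.2, 20.0]
17 [0.0145, -0.004, 0.0] [0.0, 0.0, 0.111] blk [-51.2, -1.9, 15.0]
18 [0.0194, -0.0077, 0.0] [0.0, 0.0, 0.222] blk [-46.9, -0.9, 10.0]
19 [0.0246, -0.0108, 0.0] [0.0, 0.0, 0.333] blk [-42.6, -0.4, 5.0]

20 [0.0045, -0.004, 0.0] [0.0, 0.0, 0.111] blk [-38.2, -0.2, 0.0]
21 [0.0095, -0.0036, 0.0] [0.0, 0.0, 0.111] blk [-33.2, -0.2, 0.0]
22 [0.0145, -0.0032, 0.0] [0.0, 0.0, 0.111] blk [-28.2, -0.2, 0.0]
23 [0.0195, -0.0027, 0.0] [0.0, 0.0, 0.111] blk [-23.2, -0.2, 0.0]
```

>>> drive_tool:
  deltas:
    - {"gripper": 180,"offset": [0.004,0,0],"angular": [0,0,0]}
    - {"gripper": 180,"offset": [0.009,0,0],"angular": [0,0,0]}
    - {"gripper": 180,"offset": [0.013,0,0],"angular": [0,0,0]}
    - {"gripper": 180,"offset": [0.016,0,0],"angular": [0,0,0]}
    - {"gripper": 180,"offset": [0.018,0,0],"angular": [0,0,0]}

```text
t: 3.6
eef_pos: [0.5868, -0.138, 0.098]
tool_rot: [0.0, 0.806, 0.591, -0.0]
contact_force: [-0.6, -3.4, 1.1]
gripper_width: 0.296
grasp_force: 1.7
```

Run:
```python
from h import *
look([.6011,-.0928,1.266],"w4")
```

```text
t 3.6 tcp [ 0.5868 -0.138   0.098 ] yaw 72.5 fix (array([-152.3,   16.2]), np.float64(-27.12)) f [-0.6 -3.4  1.1] w 0.2964061383762872
block w [ 0.6012 -0.0924  1.2674] fix (array([-109.8,   -5.6]), np.float64(-27.0)) score 0.556
```

>>> drive_tool:
  deltas:
    - {"gripper": 180,"offset": [0.0048,0.0042,0],"angular": [0,0,-0.116]}
    - {"gripper": 180,"offset": [0.0099,0.008,0],"angular": [0,0,-0.232]}
    - {"gripper": 180,"offset": [0.0153,0.0113,0],"angular": [0,0,-0.349]}
    - {"gripper": 180,"offset": [0.0211,0.014,0],"angular": [0,0,-0.465]}
    - {"gripper": 180,"offset": [0.027,0.0163,0],"angular": [0,0,-0.581]}

```text
t: 4.15
eef_pos: [0.6107, -0.1186, 0.098]
tool_rot: [0.001, 0.651, 0.759, -0.001]
contact_force: [0.8, -2.3, -0.7]
gripper_width: 0.294
grasp_force: 1.4
```

Run:
```python
from h import *
b=fix2w(F,[[-.0874,-.0113,0]])[0]
x=look([b[0],b[1],F[2]-.016],"w5")
o,Rt=st(); d=np.r_[o["eef_pos"][:2]-x[:2],0]; print(R.from_euler('z',-x[2]).apply(d))
```

```text
t 4.15 tcp [ 0.6107 -0.1186  0.098 ] yaw 98.74 fix (array([-137.1,  -10.6]), np.float64(-0.88)) f [ 0.8 -2.3 -0.7] w 0.2940715544049846
block w [ 0.6036 -0.071   1.7195] fix (array([-89.1, -11.6]), np.float64(-1.1)) score 0.608
[-0.04685422 -0.00068108  0.        ]
```

Run:
```python
from h import *
r=50
emit(plan((-89.1,-11.6,-1),[(r*np.radians(21),r),(17,0),(r*np.radians(20),-r),(15,0)]),off=47.8,lat=0)
```

```text
0 [0.0038, 0.0036, 0.0005] [0.001, 0.001, -0.107] blk [-84.5, -11.5, 4.2]
1 [0.0089, 0.0074, 0.0005] [0.001, 0.001, -0.224] blk [-80.0, -10.9, 9.5]
2 [0.0143, 0.0107, 0.0005] [0.001, 0.001, -0.34] blk [-75.5, -10.0, 14.8]
3 [0.0201, 0.0134, 0.0005] [0.001, 0.001, -0.457] blk [-71.1, -8.6, 20.0]
4 [0.024, 0.0119, 0.0005] [0.001, 0.001, -0.457] blk [-67.1, -7.1, 20.0]

5 [0.0043, -0.0, 0.0] [0.0, 0.0, 0.0] blk [-63.1, -5.7, 20.0]
6 [0.0085, -0.0, 0.0] [0.0, 0.0, 0.0] blk [-59.1, -4.2, 20.0]
7 [0.0128, 0.0, 0.0] [0.0, 0.0, 0.0] blk [-55.1, -2.8, 20.0]
8 [0.0173, -0.004, 0.0] [0.0, 0.0, 0.111] blk [-51.0, -1.5, 15.0]
9 [0.0222, -0.0075, 0.0] [0.0, 0.0, 0.222] blk [-46.7, -0.5, 10.0]

10 [0.0045, -0.004, 0.0] [0.0, 0.0, 0.111] blk [-42.4, 0.0, 5.0]
11 [0.0094, -0.0075, 0.0] [0.0, 0.0, 0.222] blk [-38.0, 0.2, 0.0]
12 [0.0143, -0.0067, 0.0] [0.0, 0.0, 0.222] blk [-33.0, 0.2, 0.0]
13 [0.0193, -0.0058, 0.0] [0.0, 0.0, 0.222] blk [-28.0, 0.2, 0.0]
14 [0.0242, -0.0049, 0.0] [0.0, 0.0, 0.222] blk [-23.0, 0.2, 0.0]
```

>>> drive_tool:
  deltas:
    - {"gripper": 180,"offset": [0.0043,0.0038,0],"angular": [0,0,-0.11]}
    - {"gripper": 180,"offset": [0.0093,0.0075,0],"angular": [0,0,-0.224]}
    - {"gripper": 180,"offset": [0.0147,0.0108,0],"angular": [0,0,-0.34]}
    - {"gripper": 180,"offset": [0.0203,0.0134,0],"angular": [0,0,-0.457]}
    - {"gripper": 180,"offset": [0.0243,0.0119,0],"angular": [0,0,-0.457]}

```text
t: 4.7
eef_pos: [0.6192, -0.0919, 0.098]
tool_rot: [0.001, 0.507, 0.862, 0.0]
contact_force: [2.4, -3.0, 0.9]
gripper_width: 0.296
grasp_force: 1.8
```

Run:
```python
from h import *
b=fix2w(F,[[-.0671,-.0075,0]])[0]
x=look([b[0],b[1],F[2]+.34],"w6")
o,Rt=st(); d=np.r_[o["eef_pos"][:2]-x[:2],0]; print(R.from_euler('z',-x[2]).apply(d))
```

```text
t 4.7 tcp [ 0.6192 -0.0919  0.098 ] yaw 119.1 fix (array([-112.3,  -23.4]), np.float64(19.49)) f [ 2.4 -3.   0.9] w 0.29603330901795805
block w [ 0.5961 -0.0495  2.079 ] fix (array([-66.6,  -7.7]), np.float64(19.5)) score 0.592
[-0.04728643  0.00059418  0.        ]
```

>>> drive_tool:
  deltas:
    - {"gripper": 180,"offset": [0.0048,0,0],"angular": [0,0,0]}
    - {"gripper": 180,"offset": [0.0096,0,0],"angular": [0,0,0]}
    - {"gripper": 180,"offset": [0.0144,0,0],"angular": [0,0,0]}
    - {"gripper": 180,"offset": [0.0189,-0.004,0],"angular": [0,0,0.111]}
    - {"gripper": 180,"offset": [0.0238,-0.0075,0],"angular": [0,0,0.222]}

```text
t: 5.25
eef_pos: [0.6, -0.0741, 0.098]
tool_rot: [-0.0, 0.581, 0.814, -0.0]
contact_force: [1.3, -3.3, 0.1]
gripper_width: 0.296
grasp_force: 1.6
```

Run:
```python
from h import *
b=fix2w(F,[[-.0450,-.0005,0]])[0]
x=look([b[0],b[1],F[2]+.165],"w7")
o,Rt=st(); d=np.r_[o["eef_pos"][:2]-x[:2],0]; print(R.from_euler('z',-x[2]).apply(d))
(bx,by),ba=infix(x[:2],x[2]); r=60
emit(plan((bx,by,ba),[(r*np.radians(abs(ba)),-r*np.sign(ba)),(15,0)]),off=47.5)
```

```text
t 5.25 tcp [ 0.6    -0.0741  0.098 ] yaw 108.95 fix (array([-91.5,  -7.4]), np.float64(9.33)) f [ 1.3 -3.3  0.1] w 0.29644634017112764
block w [ 0.5844 -0.0284  1.9058] fix (array([-43.8,   0.3]), np.float64(9.58)) score 0.581
[-0.04725924  0.0008636   0.        ]
0 [0.0032, -0.0017, 0.0005] [-0.001, -0.001, 0.061] blk [-40.5, 0.8, 6.4]
1 [0.0067, -0.0041, 0.0005] [-0.001, -0.001, 0.132] blk [-37.2, 1.0, 3.2]
2 [0.0104, -0.0063, 0.0005] [-0.001, -0.0, 0.203] blk [-33.8, 1.1, -0.0]
3 [0.0153, -0.0055, 0.0005] [-0.001, -0.0, 0.203] blk [-28.8, 1.1, -0.0]
4 [0.0203, -0.0047, 0.0005] [-0.001, -0.0, 0.203] blk [-23.8, 1.1, -0.0]

5 [0.005, -0.0, 0.0] [0.0, 0.0, 0.0] blk [-18.8, 1.1, -0.0]
```

>>> drive_tool:
  deltas:
    - {"gripper": 180,"offset": [0.0034,-0.0022,0],"angular": [0,0,0.069]}
    - {"gripper": 180,"offset": [0.007,-0.0046,0],"angular": [0,0,0.138]}
    - {"gripper": 180,"offset": [0.0107,-0.0067,0],"angular": [0,0,0.207]}
    - {"gripper": 180,"offset": [0.0145,-0.0085,0],"angular": [0,0,0.265]}
    - {"gripper": 180,"offset": [0.0165,-0.0081,0],"angular": [0,0,0.265]}

```text
t: 5.8
eef_pos: [0.5867, -0.0613, 0.0979]
tool_rot: [-0.0, 0.661, 0.751, -0.001]
contact_force: [0.5, -2.5, 0.4]
gripper_width: 0.294
grasp_force: 1.9
```

Run:
```python
from h import *
b=fix2w(F,[[-.0280,.0005,0]])[0]
x=look([b[0],b[1],F[2]-.04],"w8")
o,Rt=st(); d=np.r_[o["eef_pos"][:2]-x[:2],0]; print(R.from_euler('z',-x[2]).apply(d))
m=optics.camera_model("wrist"); im=cv2.imread("pics/w8.png")
P=np.array([(30,-41,20),(30,-41,54),(30,41,20),(30,41,54),(120,-65,34),(120,65,34)])/1e3
for u in fish(m,fix2w(F,P)): print(u.round(1)); cv2.drawMarker(im,tuple(int(v) for v in u.round()),(0,0,255),0,9,1)
for p in fish(m,fix2w(x,np.array([(37.5,30,36),(37.5,-30,36),(-37.5,-30,36),(-37.5,30,36)])/1e3)): cv2.drawMarker(im,tuple(int(v) for v in p.round()),(0,255,0),0,7,1)
cv2.imwrite("pics/w8m.png",im)
```

```text
t 5.8 tcp [ 0.5867 -0.0613  0.0979] yaw 97.3 fix (array([-76.7,   3.5]), np.float64(-2.32)) f [ 0.5 -2.5  0.4] w 0.2940853129780336
block w [ 0.5808 -0.0136  1.6982] fix (array([-28.7,   1.3]), np.float64(-2.32)) score 0.592
[-4.76439764e-02  9.10319634e-05  0.00000000e+00]
[400.9  46.9]
[424.8  34. ]
[228.7  53.2]
[204.8  41.9]
[ 438.5 -111.3]
[ 177.1 -101.5]
```

View pics/w8m.png

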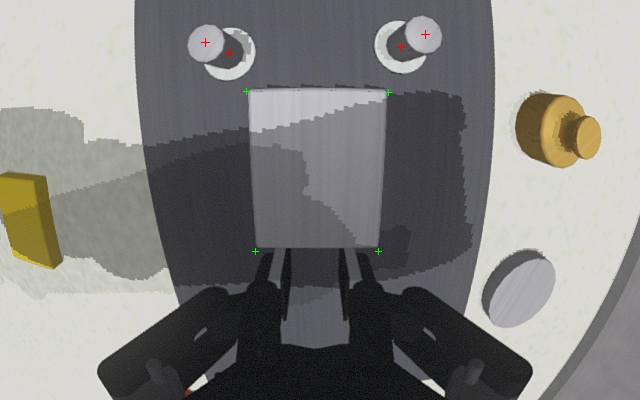

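The predicted marks sit on the post tops at (205,42) and (424,34) and on the block corners. The fixture and block poses therefore agree to within about 1 mm.

Run:
```python
from h import *
emit(plan((-28.7,1.3,-2.32),[(10,0),(10,0),(10,250),(60,0)])[:20],off=47.6)
```

```text
0 [0.005, 0.0001, 0.0004] [-0.001, 0.0, 0.002] blk [-23.7, 1.1, -2.3]
1 [0.01, 0.0001, 0.0004] [-0.001, 0.0, 0.002] blk [-18.7, 0.9, -2.3]
2 [0.015, 0.0001, 0.0004] [-0.001, 0.0, 0.002] blk [-13.7, 0.7, -2.3]
3 [0.02, 0.0002, 0.0004] [-0.001, 0.0, 0.002] blk [-8.7, 0.5, -2.3]
4 [0.0251, 0.0011, 0.0004] [-0.001, 0.0, -0.023] blk [-3.7, 0.3, -1.2]

5 [0.005, 0.0009, 0.0] [0.0, 0.0, -0.025] blk [1.3, 0.3, -0.0]
6 [0.01, 0.0008, 0.0] [0.0, 0.0, -0.025] blk [6.3, 0.3, -0.0]
7 [0.015, 0.0007, 0.0] [0.0, 0.0, -0.025] blk [11.3, 0.3, -0.0]
8 [0.02, 0.0006, 0.0] [0.0, 0.0, -0.025] blk [16.3, 0.3, -0.0]
9 [0.025, 0.0005, 0.0] [0.0, 0.0, -0.025] blk [21.3, 0.3, -0.0]

10 [0.005, -0.0, 0.0] [0.0, 0.0, 0.0] blk [26.3, 0.3, -0.0]
11 [0.01, -0.0, 0.0] [0.0, 0.0, 0.0] blk [31.3, 0.3, -0.0]
12 [0.015, -0.0, 0.0] [0.0, 0.0, 0.0] blk [36.3, 0.3, -0.0]
13 [0.02, -0.0, 0.0] [0.0, 0.0, 0.0] blk [41.3, 0.3, -0.0]
14 [0.025, 0.0, 0.0] [0.0, 0.0, 0.0] blk [46.3, 0.3, -0.0]

15 [0.005, -0.0, 0.0] [0.0, 0.0, 0.0] blk [51.3, 0.3, -0.0]
16 [0.01, -0.0, 0.0] [0.0, 0.0, 0.0] blk [56.3, 0.3, -0.0]
17 [0.015, -0.0, 0.0] [0.0, 0.0, 0.0] blk [61.3, 0.3, -0.0]
```

>>> drive_tool:
  deltas:
    - {"gripper": 180,"offset": [0.005,0,0],"angular": [0,0,0]}
    - {"gripper": 180,"offset": [0.01,0,0],"angular": [0,0,0]}
    - {"gripper": 180,"offset": [0.015,0.0005,0],"angular": [0,0,-0.012]}
    - {"gripper": 180,"offset": [0.02,0.0013,0],"angular": [0,0,-0.032]}
    - {"gripper": 180,"offset": [0.025,0.0018,0],"angular": [0,0,-0.05]}

```text
t: 6.35
eef_pos: [0.586, -0.0358, 0.0979]
tool_rot: [-0.0, 0.645, 0.764, 0.0]
contact_force: [0.5, -3.3, 1.5]
gripper_width: 0.298
grasp_force: 2.0
```

Run:
```python
from h import *
b=fix2w(F,[[-.0037,.0005,0]])[0]
x=look([b[0],b[1],F[2]],"w9")
o,Rt=st(); d=np.r_[o["eef_pos"][:2]-x[:2],0]; print(R.from_euler('z',-x[2]).apply(d))
(bx,by),ba=infix(x[:2],x[2])
emit(plan((bx,by,ba),[(25,25/np.radians(-ba) if abs(ba)>.3 else 0)]),off=47.6)
```

```text
t 6.35 tcp [ 0.586  -0.0358  0.0979] yaw 99.61 fix (array([-51.4,  -0.1]), np.float64(-0.0)) f [ 0.5 -3.3  1.5] w 0.2982101899432456
block w [0.5781 0.0117 1.7418] fix (array([-3.3, -0.2]), np.float64(0.18)) score 0.545
[-0.04677539  0.00020344  0.        ]
0 [0.0042, 0.0002, 0.0004] [0.0, -0.001, -0.002] blk [1.7, -0.2, 0.2]
1 [0.0092, 0.0001, 0.0004] [0.0, -0.001, -0.002] blk [6.7, -0.2, 0.2]
2 [0.0142, 0.0001, 0.0004] [0.0, -0.001, -0.002] blk [11.7, -0.2, 0.2]
3 [0.0192, 0.0001, 0.0004] [0.0, -0.001, -0.002] blk [16.7, -0.1, 0.2]
4 [0.0242, 0.0001, 0.0004] [0.0, -0.001, -0.002] blk [21.7, -0.1, 0.2]
```

>>> drive_tool:
  deltas:
    - {"gripper": 180,"offset": [0.005,0,0],"angular": [0,0,0]}
    - {"gripper": 180,"offset": [0.01,0,0],"angular": [0,0,0]}
    - {"gripper": 180,"offset": [0.015,0,0],"angular": [0,0,0]}
    - {"gripper": 180,"offset": [0.02,0,0],"angular": [0,0,0]}
    - {"gripper": 180,"offset": [0.025,0,0],"angular": [0,0,0]}

```text
t: 6.9
eef_pos: [0.5817, -0.0112, 0.0979]
tool_rot: [-0.0, 0.646, 0.763, -0.0]
contact_force: [0.6, -3.0, 0.6]
gripper_width: 0.296
grasp_force: 1.9
```

>>> drive_tool:
  deltas:
    - {"gripper": 180,"offset": [0.005,0,0],"angular": [0,0,0]}
    - {"gripper": 180,"offset": [0.01,0,0],"angular": [0,0,0]}
    - {"gripper": 180,"offset": [0.015,0,0],"angular": [0,0,0]}
    - {"gripper": 180,"offset": [0.02,0,0],"angular": [0,0,0]}
    - {"gripper": 180,"offset": [0.025,0,0],"angular": [0,0,0]}

```text
t: 7.4
eef_pos: [0.5776, 0.0134, 0.0979]
tool_rot: [-0.0, 0.646, 0.763, -0.0]
contact_force: [1.0, -3.9, 0.7]
gripper_width: 0.293
grasp_force: 1.9
```

Run:
```python
from h import *
b=fix2w(F,[[.0467,0,0]])[0]
x=look([b[0],b[1],F[2]],"w10")
```

```text
t 7.4 tcp [0.5776 0.0134 0.0979] yaw 99.51 fix (array([-1.5,  0. ]), np.float64(-0.11)) f [ 1.  -3.9  0.7] w 0.29300206422735164
block w [0.5698 0.0609 1.7353] fix (array([46.6, -0.2]), np.float64(-0.19)) score 0.5
```

>>> drive_tool:
  deltas:
    - {"gripper": 180,"offset": [0.006,0,0],"angular": [0,0,0]}
    - {"gripper": 180,"offset": [0.012,0,0],"angular": [0,0,0]}
    - {"gripper": 180,"offset": [0.018,0,0],"angular": [0,0,0]}
    - {"gripper": 180,"offset": [0.024,0,0],"angular": [0,0,0]}
    - {"gripper": 180,"offset": [0.03,0,0],"angular": [0,0,0]}

```text
t: 7.95
eef_pos: [0.5726, 0.0432, 0.0979]
tool_rot: [-0.0, 0.646, 0.763, -0.0]
contact_force: [1.1, -3.9, 2.1]
gripper_width: 0.298
grasp_force: 1.9
```

>>> drive_tool:
  deltas:
    - {"gripper": 180,"offset": [0.001,0,0],"angular": [0,0,0]}
    - {"gripper": 180,"offset": [0.002,0,0],"angular": [0,0,0]}
    - {"gripper": 180,"offset": [0.003,0,0],"angular": [0,0,0]}
    - {"gripper": 180,"offset": [0.004,0,0],"angular": [0,0,0]}
    - {"gripper": 180,"offset": [0.005,0,0],"angular": [0,0,0]}

```text
t: 8.45
eef_pos: [0.572, 0.0471, 0.0979]
tool_rot: [0.0, 0.646, 0.763, -0.0]
contact_force: [0.2, -2.6, 1.7]
gripper_width: 0.292
grasp_force: 1.9
```

Run:
```python
from h import *
b=fix2w(F,[[.0810,0,0]])[0]
x=look([b[0],b[1],F[2]],"w11")
```

```text
t 8.45 tcp [0.572  0.0471 0.0979] yaw 99.47 fix (array([32.6, -0.1]), np.float64(-0.14)) f [ 0.2 -2.6  1.7] w 0.29219643561058084
block w [0.5644 0.0943 1.7371] fix (array([80.4, -0.5]), np.float64(-0.09)) score 0.512
```

Estimated x is 80.4 mm and the goal is 82.5 mm, with no stop force yet. I'll creep on in fine steps.

>>> drive_tool:
  deltas:
    - {"gripper": 180,"offset": [0.001,0,0],"angular": [0,0,0]}
    - {"gripper": 180,"offset": [0.0015,0,0],"angular": [0,0,0]}
    - {"gripper": 180,"offset": [0.002,0,0],"angular": [0,0,0]}
    - {"gripper": 180,"offset": [0.002,0,0],"angular": [0,0,0]}

```text
t: 8.9
eef_pos: [0.5719, 0.0478, 0.0979]
tool_rot: [0.001, 0.647, 0.763, -0.001]
contact_force: [2.1, -7.9, 1.1]
gripper_width: 0.296
grasp_force: 3.7
```

>>> drive_tool:
  deltas:
    - {"gripper": 180,"offset": [0.0005,0,0],"angular": [0,0,0]}
    - {"gripper": 180,"offset": [0.001,0,0],"angular": [0,0,0]}
    - {"gripper": 180,"offset": [0.001,0,0],"angular": [0,0,0]}

```text
t: 9.2
eef_pos: [0.5719, 0.0479, 0.0979]
tool_rot: [0.001, 0.647, 0.763, -0.001]
contact_force: [1.7, -8.6, 0.9]
gripper_width: 0.294
grasp_force: 4.6
```

>>> drive_tool:
  deltas:
    - {"gripper": 180,"offset": [0.0015,0,0],"angular": [0,0,0]}
    - {"gripper": 180,"offset": [0.0015,0,0],"angular": [0,0,0]}
    - {"gripper": 180,"offset": [-0.005,0,0],"angular": [0,0,0]}
    - {"gripper": 180,"offset": [-0.015,0,0],"angular": [0,0,0]}
    - {"gripper": 180,"offset": [-0.025,0,0],"angular": [0,0,0]}

```text
t: 9.7
eef_pos: [0.5755, 0.0264, 0.0979]
tool_rot: [-0.0, 0.646, 0.764, 0.0]
contact_force: [-0.2, -0.4, -0.4]
gripper_width: 0.291
grasp_force: 0.0
```

>>> drive_tool:
  deltas:
    - {"gripper": 180,"offset": [-0.01,0,-0.02],"angular": [0,0,0]}
    - {"gripper": 180,"offset": [-0.03,0,-0.05],"angular": [0,0,0]}
    - {"gripper": 180,"offset": [-0.06,0,-0.08],"angular": [0,0,0]}
    - {"gripper": 180,"offset": [-0.1,0,-0.11],"angular": [0,0,0]}
    - {"gripper": 180,"offset": [-0.12,0,-0.13],"angular": [0,0,0]}

```text
t: 10.2
eef_pos: [0.5961, -0.0966, 0.23]
tool_rot: [0.001, 0.647, 0.762, 0.0]
contact_force: [0.1, -0.6, 0.1]
gripper_width: 0.293
grasp_force: 0.0
```

Run:
```python
from h import *
b=fix2w(F,[[.0815,0,0]])[0]
x=look([b[0],b[1],F[2]],"w12")
m=optics.camera_model("top"); im=optics.read_camera("top"); y,c=track(m,im,x,project); print("top",infix(y[:2],y[2]),c)
a=cv2.resize(im[125:270,200:410],(800,552),interpolation=cv2.INTER_CUBIC)
w=cv2.imread("pics/w12.png"); cv2.imwrite("pics/fin.png",cv2.resize(np.hstack([a[:,:],cv2.resize(w,(883,552))]),(800,262)))
cv2.imwrite("pics/fin.png",np.vstack([cv2.resize(a,(430,297)),cv2.resize(w,(430,269))]))
```

```text
t 10.2 tcp [ 0.5961 -0.0966  0.23  ] yaw 99.32 fix (array([-1.131e+02,  1.000e-01]), np.float64(-0.3)) f [ 0.1 -0.6  0.1] w 0.29278933680038577
block w [0.5647 0.093  1.7346] fix (array([79.2, -0.6]), np.float64(-0.23)) score 0.049
top (array([80.8, -0.8]), np.float64(0.0)) 0.31858161091804504
```

View pics/fin.png

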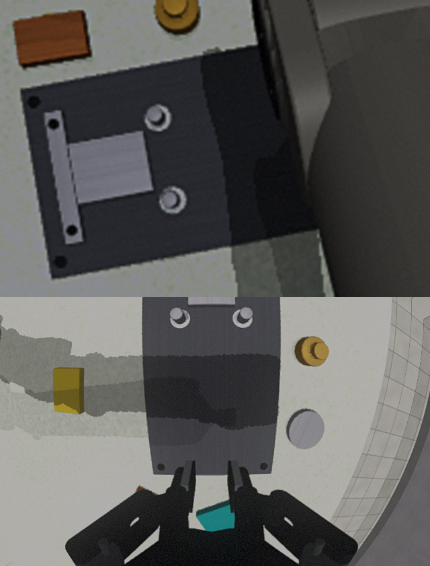

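The top view shows the block's end flush against the stop bar (crop ~(70,175)). It is square to the bar, centred to about 1 mm, and the arm is clear of it. The tool also stalled with the force rising, which confirms it reached the bar.

```bash
python3 -c "
from station import bot
print(bot.hand_in())"
```

```text
the job is handed in; nothing more can be done
None
```

I pushed the test block through the gap until it stalled against the stop bar, square and within about 1 mm of the bar's middle. I then backed the arm clear and handed the job in at about 10 s; no verdict came back.

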